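# Lock the microscope rest into its bench foot

## Robot

A 6-joint arm with a two-finger parallel gripper is mounted at the origin on a cart in front of the work surface, level with it; the furniture and walls round the work are solid. World frame = base frame: x ahead of the robot, y to its left, z up, the work surface at z = 0. Lengths are in mm, angles in rad, forces in N, time in s.
With the tool pointing down it reaches from about 350 to 975 mm from the base axis. Payload 7.1 kg.
Tool frame: the origin (TCP) lies midway between the tips of the shut fingers; the grasp point (between the pads) lies 19 mm behind it (ctrl.grip_depth is the distance from the TCP to the grasp point, in mm); z points along the fingers, y is the line along which they close (so a half turn about z gives the same grasp; the last joint's range is limited). The gripper opens to 88 mm and grips with 3 to 60 N. Pads are 20 mm wide; open, the fingers measure 115 mm over their backs; the gripper's body (75 mm by 178 mm) begins 61 mm behind the grasp point.
Start: joints at [1.103, 0.423, 1.63, -0, 1.089, -0.019], TCP at [271.145, 563.103, 222.675] pointing down, gripper open.
Joint ranges: [-3, 3], [-0.9, 2.11], [0.09, 2.58], [-1.31, 4.45], [0.11, 2.69], [-2.54, 2.54]. Speed limits (rad/s): [2.39, 2.39, 3.01, 3.14, 3.14, 3.14].

## Interface

Orientations are given as a rotation vector (axis times angle).
In Python, from workcell import get_obs, vision, ctrl gives the robot as it stands.
- The arm moves only by the tool step_arm, never from a script. Its argument "plan" is a list of rows, each a list of 7 numbers: the opening, from -1 (shut) to 1 (fully open), then the shift along the tool's x, y, z as a fraction of full scale, then the turn, a rotation vector about the tool's x, y, z as a fraction of full scale. In form: [[fingers, dx, dy, dz, wx, wy, wz], ...]. A call has 1 to 20 rows; each row shifts and turns the commanded pose from where the row before left it, along the tool's axes as they then stand; what a row does not reach is not made up. Full scale, the value 1, is 50 mm for a shift and 0.12 rad for a turn. A row lasts 1/8 s, in which the tool goes at most 62.5 mm and 10.7 degrees, less where a joint would pass 70% of its speed; a pose out of reach is approached as far as the arm can. A call with a number of a shift or a turn outside -1 to 1 is refused whole. A call with a gripper value outside its range is refused whole. The fingers move at their own pace and stop on an object; the grip force is fixed at half the most. Time passes only in rows, so rows that do not move let the fingers close. It gives the time, the measured TCP pose, the force, the opening and the grip force at its end, in the units of the state.
- get_obs(): the state, without advancing time (a new reading comes with each control period).
- vision.get_image(name): name is "side" or "top"; returns a dict with "pixels" (400x640x3 uint8, red, green, blue), "depth" (400x640 float32, mm along the optical axis (not along the pixel's ray), 0 where there is no reading), "fx", "fy", "cx", "cy" (pixels), "T" (4x4, takes a point from camera to world coordinates). Camera axes: x right, y down, z forward; pixel columns grow to the right and rows downward; lengths in mm; the calibration is good to about 2 mm. A picture is of the moment at which its call begins.
- ctrl.close_job(): hands the job in; it is judged then, once.
The state is a dict: "t": time; "qpos": joint angles; "qvel": joint speeds; "joint_torque": joint torques, N m; "ee_pos": TCP position; "orientation": TCP orientation; "ft_force": force on the tool from outside, world axes, zero at the start; "moment": the same for the moment, N m; "width": finger opening in mm; "grasp_force": force on a finger pad.
Only numpy, scipy, OpenCV 4.12 (cv2) and the standard library are available. Lean on these libraries where they do the work, as an engineer would, in place of code of your own. Each camera call takes 0.05 s, during which the arm holds its last target. There are 200 camera calls.

## Task

Take the microscope rest out of its parking block and mount it on the bench foot: pass its T-foot through the slot in the carriage (the carriage may be clamped a little off the middle of the foot, so feel for the slot), press it down against the spring, turn it a quarter turn clockwise seen from above to the stop, and let it rise so that it is locked and stands upright. Never force it: 40 N on the foot, even for a moment, is too much, and leave the jar, flask and dish stack where they are.

Things in the scene. Friction and masses are not known exactly. Their poses are not given: they have to be found in the camera images.
- rest: Loose upright microscope rest, 130 g, 86 mm tall. Origin: centre of the underside of its T-foot, z up the stem. Above the origin: steel T-foot 30 mm along x, 10 along y, at 0-6 mm; neck 9 mm thick, 6-19; steel collar 30 mm wide, 19-23; stem 14 mm thick, 23-48; black head 48-72; horns at the head's x ends up to 86. The same after a half turn.
- rest_head (a point): Middle of the rest's black head, 60 mm above the rest's origin. The head measures 46 mm along the rest's x, 24 mm along its y and 24 mm in height; grip it here across its 24 mm, along y.
- block: Fixed grey parking block 80 x 70 x 30 mm, origin: centre of its underside. A well, 36 mm along x by 16 mm along y, goes right through. At the start the rest hangs in it by its collar, its x along the block's x within 3 degrees, its origin 11 mm above the table.
- foot: Fixed aluminium bench foot: base plate 80 mm (x) by 130 mm (y), 8 mm thick; origin: centre of its underside, z up. On it sits a box-shaped carriage, 64 mm (x) by 60 mm (y), flat top 45 mm above the origin, clamped rigidly anywhere up to 12 mm either way along the foot's y from the middle; that offset is not measured.
- foot_top (a point): Point above the foot's origin, level with the carriage's top (not moving with the carriage). The carriage's slot, in the middle of its top, is 34 mm along the foot's x and 12 mm along y, through 9 mm of metal. Below it a sprung pad, 24 mm wide, meets the T-foot when the rest's origin is 9 mm below the top, and pushes up with 4 N plus 0.5 N per mm.
- foot_lock (a point): Point 34 mm above the foot's origin: height of the rest's origin when locked. The T-foot can turn with the rest's origin 15-19 mm below the carriage's top (at 19 the collar strikes it), only clockwise from above, 90 degrees to a stop; there the spring lifts it into a cross notch 13 mm wide, 4 mm deep, origin 11 mm below the top, its x along the foot's y.
- blue_jar: Loose jar with a screw lid, 69 mm diameter, 88 mm tall, origin at the centre of its underside: bystander
- culture_flask: Loose glass flask with a wrapped neck, 87 mm diameter, 197 mm tall, origin at the centre of its underside: bystander
- dish_stack: Loose stack of Petri dishes, 96 mm diameter, 58 mm tall, origin at the centre of its underside: bystander
There are look-alikes about, which are no part of the job. Leave any blue look-alike of the rest alone.

How it is judged:
By the outcome, as a careful person would: the job done as asked, in the order asked, and still so for the second after the job is handed in, with the robot touching nothing.
It also fails if it takes over 72 s, if anything falls off the work surface, if the arm or the gripper's body presses on something with over 40 N, if the wrist force passes 120 N, or if a joint passes its speed limit or range.

## Working session

There is one attempt and no reset: what is moved stays moved. The work goes in short steps, Python scripts to look and compute and a tool call to move; the robot and the scene stay as the last step left them, time stands still between calls to the robot, and variables do not carry over. Pictures are saved under pics/ and viewed, at most 10 in all, crops included, and the job is handed in when it is done.

Besides the shell and the picture viewer there is one more tool, called after "Request:" as name([rows], argument=value, ...), one row to a line, values as JSON. step_arm: Moves the arm, as the interface text tells. Its arguments: {"type":"object","properties":{"plan":{"type":"array","items":{"type":"array","items":{"type":"number","minimum":-1,"maximum":1}}}},"required":["plan"]}

```bash
mkdir -p pics
cat > h.py <<'E'
import numpy as np, cv2
from workcell import get_obs, vision, ctrl
def grab(n):
    im=vision.get_image(n); np.savez(f'{n}.npz',**im)
    return im
def pts(im):
    d=im['depth'];v,u=np.indices(d.shape)
    P=np.stack([(u-im['cx'])*d/im['fx'],(v-im['cy'])*d/im['fy'],d],-1)
    T=np.array(im['T']);W=P@T[:3,:3].T+T[:3,3]
    W[d==0]=np.nan
    return W
E
python3 - <<'E'
from h import *
for n in('top','side'):
    im=grab(n);cv2.imwrite(f'pics/{n}0.png',im['pixels'][:,:,::-1]);print(n,im['fx'],im['cx'],im['cy'],np.round(im['T'],3).tolist())
print(get_obs())
E
```

```text
top 433.88736053004277 312.6605293686287 199.80548658394903 [[-0.075, -0.971, 0.225, 223.845], [-0.997, 0.072, -0.02, -7.105], [0.003, -0.226, -0.974, 1387.109], [0.0, 0.0, 0.0, 1.0]]
side 380.9691235115165 319.05056537616446 194.50329787666416 [[0.47, 0.702, -0.535, 1045.731], [0.882, -0.38, 0.278, -296.42], [-0.009, -0.603, -0.798, 841.861], [0.0, 0.0, 0.0, 1.0]]
{'t': 0.1, 'qpos': array([ 1.10300067e+00,  4.23775008e-01,  1.63057519e+00, -6.59649898e-06,
        1.08858361e+00, -1.89631263e-02]), 'qvel': array([ 0.00017994, -0.00103829, -0.00077627,  0.0003868 , -0.00028245,
       -0.00019949]), 'joint_torque': array([ 6.10293628e-04, -5.45610738e+01, -2.74325126e+01,  6.45267265e-02,
        1.89520034e-02, -2.86061538e-05]), 'ee_pos': array([270.93777146, 562.68892169, 221.98789604]), 'orientation': array([-6.99046051e-01, -3.06250549e+00,  2.04659496e-03]), 'ft_force': array([-0.67808308,  0.91002257,  0.48578731]), 'moment': array([-0.01658317, -0.01466724,  0.00281069]), 'grasp_force': 0.0, 'width': 87.84096371887595}
```

View pics/top0.png

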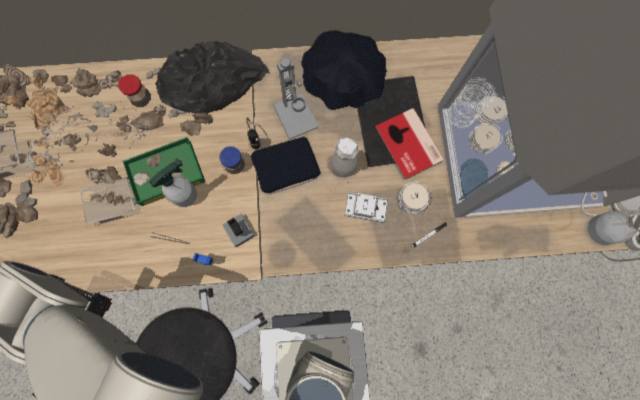

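View pics/side0.png

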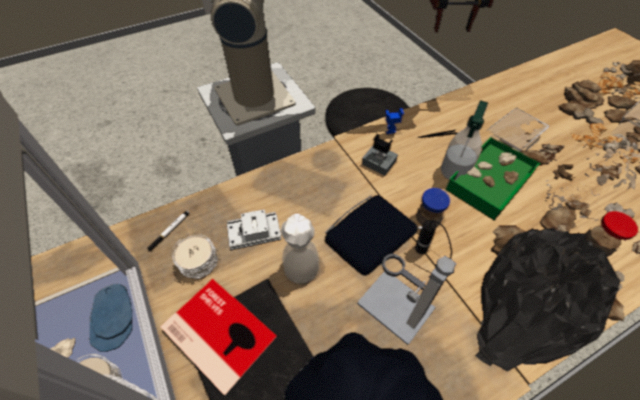

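The top view shows the block and rest at about (238,228), the blue look-alike at (203,259), the foot at (366,207), dishes at (414,197), flask at (344,158) and jar at (231,160). In the side view the rest is at (380,150) and the foot at (253,228).

Run:
```python
from h import *
def crop(n,r0,r1,c0,c1,s):
    p=np.load(n+'.npz')['pixels'][r0:r1,c0:c1,::-1];return cv2.resize(p,(400,300),interpolation=cv2.INTER_NEAREST)
a=np.hstack([crop('top',205,250,210,270,0),crop('top',185,230,336,396,0)])
b=np.hstack([crop('side',115,190,345,445,0),crop('side',195,270,205,305,0)])
cv2.imwrite('pics/c.png',np.vstack([a,b]))
for n,R in(('top',{'blk':(205,250,215,262),'foot':(185,230,340,396)}),('side',{'blk':(120,182,350,405),'foot':(200,258,220,290)})):
    im=np.load(n+'.npz');W=pts(im)
    for k,(r0,r1,c0,c1) in R.items():
        w=W[r0:r1,c0:c1].reshape(-1,3);w=w[np.isfinite(w).all(1)]
        print(n,k,'z hist',np.histogram(w[:,2],bins=range(-6,110,4))[0].tolist())
        for lo,hi in {'blk':((24,36),(76,90),(91,105)),'foot':((4,13),(40,52),)}[k]:
            s=w[(w[:,2]>lo)&(w[:,2]<hi)]
            if len(s)>4: 
                q=cv2.minAreaRect(s[:,:2].astype(np.float32)); print(lo,hi,len(s),'med',np.round(np.median(s,0),1),'mean',np.round(s.mean(0),1),'rect',np.round(q[0],1),np.round(q[1],1),round(q[2],1))
```

```text
top blk z hist [308, 693, 385, 52, 6, 7, 8, 30, 173, 185, 30, 1, 0, 0, 0, 0, 1, 1, 6, 3, 6, 23, 44, 19, 12, 19, 14, 1]
24 36 404 med [454.7 202.1  30.1] mean [457.2 205.6  30.1] rect [461.  208.9] [81.2 69.9] 27.4
76 90 92 med [462.7 209.9  83.6] mean [462.  209.3  83.4] rect [458.3 207.9] [41.9 24.3] 27.4
91 105 45 med [473.1 209.4  96.6] mean [461.7 209.   96.4] rect [460.7 209.4] [50.4 24. ] 28.7
top foot z hist [279, 745, 509, 289, 152, 77, 27, 12, 11, 20, 25, 45, 146, 131, 23, 0, 0, 0, 0, 0, 0, 0, 0, 0, 0, 0, 0, 0]
4 13 583 med [ 503.5 -226.2    7.4] mean [ 504.3 -211.6    7.7] rect [ 507.1 -213. ] [181.8 147.2] 85.7
40 52 326 med [ 508.5 -200.1   45.8] mean [ 508.4 -199.8   45.8] rect [ 509.6 -200. ] [59.7 65.3] 76.1
side blk z hist [339, 1723, 201, 39, 31, 33, 48, 75, 222, 167, 25, 10, 4, 9, 18, 14, 23, 26, 23, 13, 15, 52, 46, 12, 12, 28, 5, 0]
24 36 440 med [469.1 200.5  29.5] mean [464.9 206.7  29.5] rect [436.8 255.2] [ 80.6 179.7] 26.7
76 90 117 med [461.6 205.2  82. ] mean [462.2 204.9  82.2] rect [461.9 208.2] [43.4 26. ] 27.7
91 105 41 med [446.9 207.1  96.2] mean [460.3 206.8  95.7] rect [461.2 207.8] [50.  24.3] 27.7
side foot z hist [293, 1808, 242, 497, 133, 150, 32, 28, 27, 33, 52, 37, 387, 82, 0, 1, 0, 0, 0, 0, 14, 13, 12, 17, 10, 15, 3, 0]
4 13 687 med [ 510.2 -233.     8. ] mean [ 510.1 -211.9    8. ] rect [ 498.6 -206.8] [142.2 138.5] 87.3
40 52 491 med [ 511.5 -201.2   44.6] mean [ 510.7 -201.4   44.6] rect [ 509.3 -200.8] [60.1 65.7] 74.8
```

View pics/c.png

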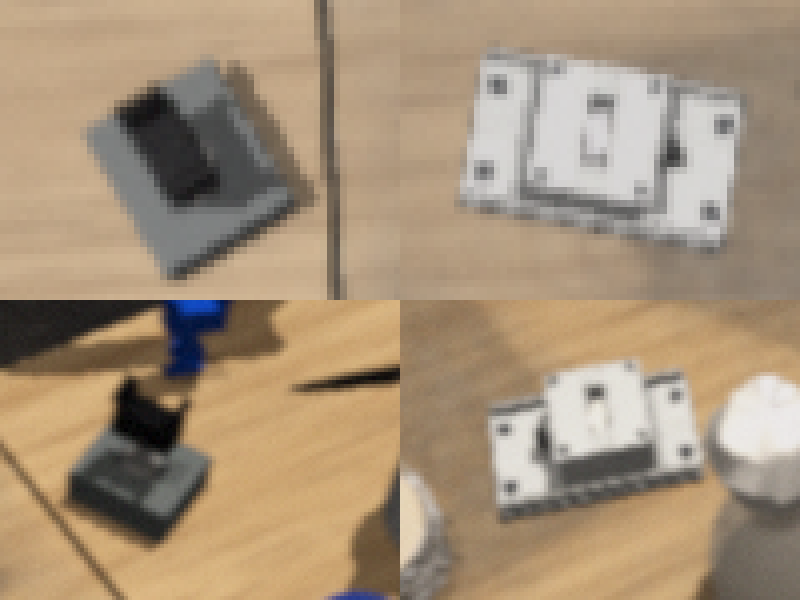

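The crops show the rest's long axis pointing at +28° and the foot's slot at (600,130) in the crop, visible in the middle of the carriage. Next I check clearances around them and refine the foot pose.

Run:
```python
from h import *
from scipy.optimize import minimize
W={n:pts(np.load(n+'.npz')) for n in('top','side')}
for n,w in W.items():
    w=w.reshape(-1,3);w=w[np.isfinite(w).all(1)]
    for nm,c,r,lo,hi in(('flask',(600,-150),90,90,230),('flaskup',(600,-150),90,150,230),('dish',(520,-340),90,50,75),('blue',(370,310),60,20,140),('jar',(600,210),70,75,100)):
        s=w[(np.hypot(*(w[:,:2]-c).T)<r)&(w[:,2]>lo)&(w[:,2]<hi)]
        if len(s)>5: print(n,nm,len(s),np.round(s.min(0)),np.round(s.max(0)),np.round(np.median(s,0)))
    # carriage rect: maximise inside minus outside ring
    s=w[(np.abs(w[:,2]-45)<6)&(np.hypot(*(w[:,:2]-[509,-200]).T)<60)][:,:2]
    def f(p):
        t=p[2];d=s-p[:2];x=d@[np.cos(t),np.sin(t)];y=d@[-np.sin(t),np.cos(t)]
        return np.mean(np.clip(abs(x)-31.5,0,9)+np.clip(abs(y)-29.5,0,9))
    for k in range(1):
        r=minimize(f,[509,-200,-.25],method='Nelder-Mead');print(n,'carr',np.round(r.x,3),np.degrees(r.x[2]),r.fun)
    # dark slot / inside by depth: points in carriage lower than 40
    t=r.x[2];d=w[:,:2]-r.x[:2];x=d@[np.cos(t),np.sin(t)];y=d@[-np.sin(t),np.cos(t)]
    m=(abs(x)<24)&(abs(y)<16)&(w[:,2]<42.5);print(n,'slot n',m.sum(),np.round([x[m].min(),x[m].max(),y[m].min(),y[m].max(),x[m].mean(),y[m].mean()],1),w[m,2].min())
    m=(w[:,2]>5)&(w[:,2]<11)&(abs(x)<39)&(abs(y)<90); h=np.histogram(y[m],bins=range(-90,91,3))[0];print(n,'plate y',h.tolist())
```

```text
top flask 525 [ 621. -177.   90.] [ 688. -112.  203.] [ 645. -140.  187.]
top flaskup 419 [ 622. -177.  152.] [ 688. -112.  203.] [ 649. -142.  191.]
top dish 345 [ 477. -406.   50.] [ 570. -313.   65.] [ 523. -358.   52.]
top blue 157 [355. 284.  21.] [389. 338.  89.] [371. 313.  74.]
top jar 77 [652. 188.  77.] [670. 237.  96.] [661. 213.  87.]
top carr [ 5.08795e+02 -1.99795e+02 -2.52000e-01] -14.416591467995385 0.021731285960706052
top slot n 49 [-23.2  23.3 -12.   14.7   1.9  -1.2] 4.9987666234044354
top plate y [1, 1, 2, 0, 3, 2, 13, 13, 15, 13, 15, 15, 13, 11, 14, 9, 8, 9, 10, 2, 0, 1, 2, 0, 0, 0, 0, 3, 4, 2, 2, 0, 1, 2, 2, 1, 0, 0, 1, 3, 10, 11, 11, 12, 11, 9, 14, 12, 14, 10, 1, 0, 4, 0, 1, 1, 0, 0, 3, 2]
side flask 1169 [ 628. -178.   90.] [ 690. -113.  199.] [ 670. -150.  182.]
side flaskup 841 [ 628. -178.  150.] [ 690. -113.  199.] [ 668. -150.  190.]
side dish 354 [ 475. -407.   50.] [ 570. -314.   60.] [ 527. -361.   51.]
side blue 261 [353. 283.  20.] [392. 335.  87.] [378. 308.  68.]
side jar 84 [652. 187.  80.] [670. 239.  90.] [662. 213.  86.]
side carr [ 5.09302e+02 -2.00882e+02 -2.63000e-01] -15.080351561615133 0.0268297933446638
side slot n 47 [-21.9  23.4 -15.7  13.2  -2.9  -0.9] 26.270350926059223
side plate y [0, 0, 0, 0, 0, 0, 22, 25, 20, 26, 26, 24, 27, 24, 24, 21, 21, 26, 20, 5, 0, 1, 2, 1, 1, 2, 1, 1, 2, 2, 1, 1, 2, 1, 1, 0, 1, 3, 1, 4, 27, 25, 24, 24, 26, 23, 21, 24, 26, 8, 0, 0, 0, 0, 0, 0, 0, 0, 0, 0]
```

Request:
step_arm([
  [1, -0.81, -0.59, 0, 0, 0, 0],
  [1, -0.81, -0.59, 0, 0, 0, 0],
  [1, -0.81, -0.59, 0, 0, 0, 0],
  [1, -0.81, -0.59, 0, 0, 0, 0],
  [1, -0.81, -0.59, 0, 0, 0, 0],
  [1, -0.81, -0.59, 0, 0, 0, 0],
  [1, -0.81, -0.59, 0, 0, 0, 0],
  [1, -0.81, -0.59, 0, 0, 0, 0],
  [1, 0, 0, 0, 0, 0, -0.97],
  [1, 0, 0, 0, 0, 0, -0.97],
  [1, 0, 0, 0, 0, 0, -0.97],
  [1, 0, 0, 0, 0, 0, -0.97],
  [1, 0, 0, 0, 0, 0, -0.97],
  [1, 0, 0, 0, 0, 0, -0.97],
  [1, 0, 0, 0, 0, 0, -0.97],
  [1, 0, 0, 0, 0, 0, -0.97],
  [1, 0, 0, 0, 0, 0, 0],
])

```text
t: 2.22
ee_pos: [460.4, 209.8, 222.4]
orientation: [0.749, -3.05, 0.0]
ft_force: [-0.6, -0.1, -0.0]
width: 87.5
grasp_force: 0.0
```

```bash
cat >> h.py <<'E'
from scipy.spatial.transform import Rotation as Rn
def st(goal=None,line=None):
    o=get_obs();R=Rn.from_rotvec(o['orientation']).as_matrix()
    print('t',round(o['t'],2),'pos',o['ee_pos'].round(1),'tilt',np.degrees(np.arcsin(R[:2,2])).round(2),'yaw_y',np.degrees(np.arctan2(R[1,1],R[0,1])).round(2),'F',o['ft_force'].round(1),'M',o['moment'].round(2),'w',round(o['width'],1),'g',round(o['grasp_force'],1),'q',o['qpos'].round(2))
    if goal is not None: print('tool units',((R.T@(np.array(goal)-o['ee_pos']))/50).round(3))
    return o,R
E
python3 -c "
from h import *
st([461,208.2,52])"
```

```text
t 2.23 pos [460.4 209.8 222.4] tilt [-0.03 -0.01] yaw_y 117.58 F [-0.6 -0.1 -0. ] M [ 0.1   0.02 -0.03] w 87.5 g 0.0 q [ 0.4   0.25  1.89  0.    1.   -1.65]
tool units [ 3.000e-03 -3.400e-02  3.409e+00]
```

Request:
step_arm([
  [1, 0, -0.03, 0.7, 0, 0, 0],
  [1, 0, 0, 0.7, 0, 0, 0],
  [1, 0, 0, 0.7, 0, 0, 0],
  [1, 0, 0, 0.6, 0, 0, 0],
  [1, 0, 0, 0.4, 0, 0, 0],
  [1, 0, 0, 0.31, 0, 0, 0],
  [1, 0, 0, 0, 0, 0, 0],
  [-0.2, 0, 0, 0, 0, 0, 0],
  [-0.2, 0, 0, 0, 0, 0, 0],
  [-0.2, 0, 0, 0, 0, 0, 0],
  [-0.2, 0, 0, 0, 0, 0, 0],
])

```text
t: 3.6
ee_pos: [461.6, 208.6, 52.5]
orientation: [-0.75, 3.05, 0.0]
ft_force: [0.2, -0.5, -0.1]
width: 51.1
grasp_force: 0.0
```

Run:
```python
from h import *
st([461,208.2,52])
a=[]
for n in('top','side'):
    im=grab(n);W=pts(im)
    c=im['pixels'][200:260,200:280] if n=='top' else im['pixels'][110:200,330:450]
    a.append(cv2.resize(np.ascontiguousarray(c[:,:,::-1]),(400,300)))
cv2.imwrite('pics/g.png',np.hstack(a))
```

```text
t 3.6 pos [461.6 208.6  52.5] tilt [0.04 0.02] yaw_y 117.63 F [ 0.2 -0.5 -0.1] M [ 0.03  0.01 -0.02] w 51.1 g 0.0 q [ 0.4   0.53  1.98 -0.    0.63 -1.65]
tool units [ 0.015 -0.002  0.011]
```

View pics/g.png

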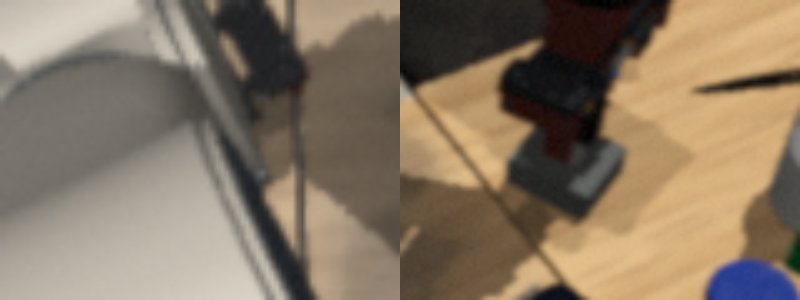

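The fingers straddle the head, and the block is undisturbed at about (565,180) in the side crop. I'll close fully.

Request:
step_arm([
  [-1, 0, 0, 0, 0, 0, 0],
  [-1, 0, 0, 0, 0, 0, 0],
  [-1, 0, 0, 0, 0, 0, 0],
  [-1, 0, 0, 0, 0, 0, 0],
  [-1, 0, 0, 0, 0, 0, 0],
  [-1, 0, 0, 0, 0, 0, 0],
])

```text
t: 4.45
ee_pos: [461.4, 208.6, 52.2]
orientation: [-0.75, 3.051, 0.0]
ft_force: [-0.7, 0.5, -1.5]
width: 24.2
grasp_force: 30.0
```

```bash
python3 -c "
from h import *
st()"
```

```text
t 4.45 pos [461.4 208.6  52.2] tilt [0. 0.] yaw_y 117.64 F [-0.7  0.5 -1.5] M [ 0.11 -0.    0.03] w 24.2 g 30.0 q [ 0.4   0.53  1.98  0.    0.63 -1.65]
```

Request:
step_arm([
  [-1, 0, 0, -0.2, 0, 0, 0],
  [-1, 0, 0, -0.4, 0, 0, 0],
  [-1, 0, 0, -0.6, 0, 0, 0],
  [-1, 0, 0, -0.6, 0, 0, 0],
  [-1, 0, 0, -0.6, 0, 0, 0],
  [-1, 0.2, -0.5, 0, 0, 0, 0],
  [-1, 0.3, -0.77, 0, 0, 0, 0],
  [-1, 0.3, -0.77, 0, 0, 0, 0],
  [-1, 0.3, -0.77, 0, 0, 0, 0],
  [-1, 0.3, -0.77, 0, 0, 0, 0],
  [-1, 0.3, -0.77, 0, 0, 0, 0],
  [-1, 0.3, -0.77, 0, 0, 0, 0],
  [-1, 0.3, -0.77, 0, 0, 0, 0],
  [-1, 0.3, -0.77, 0, 0, 0, 0],
  [-1, 0.3, -0.77, 0, 0, 0, 0],
  [-1, 0.05, -0.25, 0, 0, 0, 0],
])

```text
t: 6.45
ee_pos: [508.9, -202.0, 172.7]
orientation: [-0.747, 3.051, -0.001]
ft_force: [-0.2, 0.3, -0.8]
width: 23.7
grasp_force: 30.0
```

Request:
step_arm([
  [-1, 0, 0, 0, 0, 0, 0.88],
  [-1, 0, 0, 0, 0, 0, 0.88],
  [-1, 0, 0, 0, 0, 0, 0.88],
  [-1, 0, 0, 0, 0, 0, 0.88],
  [-1, 0, 0, 0, 0, 0, 0.88],
  [-1, 0, 0, 0, 0, 0, 0.88],
  [-1, 0, 0, 0, 0, 0, 0.86],
  [-1, 0, 0, 0, 0, 0, 0],
  [-1, 0, 0, 0, 0, 0, 0],
])

```text
t: 7.58
ee_pos: [508.8, -199.6, 172.4]
orientation: [-0.395, -3.117, -0.0]
ft_force: [0.5, 0.1, -0.5]
width: 23.7
grasp_force: 30.0
```

Run:
```python
from h import *
st([509.1,-200.4,110])
a=[]
for n in('top','side'):
    im=grab(n)
    c=im['pixels'][170:245,326:426] if n=='top' else im['pixels'][150:270,175:335]
    a.append(cv2.resize(np.ascontiguousarray(c[:,:,::-1]),(400,300)))
cv2.imwrite('pics/h.png',np.hstack(a))
```

```text
t 7.58 pos [ 508.8 -199.6  172.4] tilt [-0.    0.01] yaw_y 75.56 F [ 0.5  0.1 -0.5] M [-0.04 -0.06  0.01] w 23.7 g 30.0 q [-0.4   0.38  1.84  0.    0.92 -1.71]
tool units [-0.01  -0.014  1.247]
```

View pics/h.png

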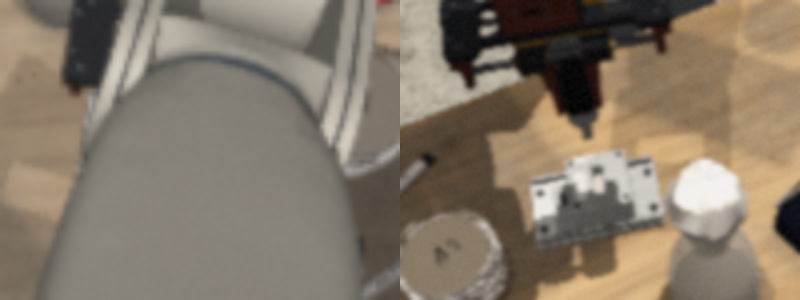

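The side crop shows the rest held upright, with its T-foot at about (587,130) above the carriage at (598,175). I'll descend to just above it.

Request:
step_arm([
  [-1, -0.01, -0.014, 0.5, 0, 0, 0],
  [-1, 0, 0, 0.5, 0, 0, 0],
  [-1, 0, 0, 0.3, 0, 0, 0],
  [-1, 0, 0, 0.2, 0, 0, 0],
  [-1, 0, 0, 0.16, 0, 0, 0],
  [-1, 0, 0, 0, 0, 0, 0],
  [-1, 0, 0, 0, 0, 0, 0],
])

```text
t: 8.55
ee_pos: [509.5, -201.0, 89.6]
orientation: [0.398, 3.115, -0.0]
ft_force: [-0.0, 0.1, -1.2]
width: 23.2
grasp_force: 30.0
```

Run:
```python
from h import *
st([509.1,-200.4,84])
im=grab('side')
c=im['pixels'][190:250,210:290]
cv2.imwrite('pics/i.png',cv2.resize(np.ascontiguousarray(c[:,:,::-1]),(640,480),interpolation=cv2.INTER_CUBIC))
```

```text
t 8.55 pos [ 509.5 -201.    89.6] tilt [ 0.04 -0.02] yaw_y 75.43 F [-0.   0.1 -1.2] M [ 0.07  0.04 -0.06] w 23.2 g 30.0 q [-0.4   0.5   1.88 -0.    0.75 -1.71]
tool units [0.011 0.01  0.113]
```

View pics/i.png

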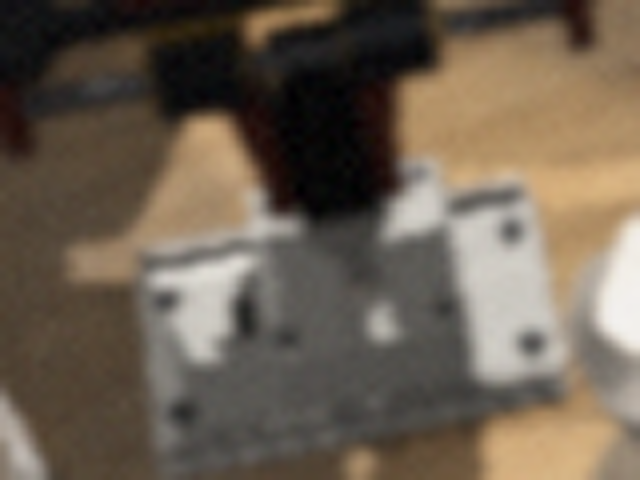

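The view shows the rest's foot at about (360,250), close above the shadowed carriage, so the picture is too dark to judge the fit. I'll feel downward in small steps.

Request:
step_arm([
  [-1, 0.01, 0.01, 0.03, 0, 0, 0],
  [-1, 0, 0, 0.03, 0, 0, 0],
  [-1, 0, 0, 0.02, 0, 0, 0],
  [-1, 0, 0, 0.02, 0, 0, 0],
  [-1, 0, 0, 0, 0, 0, 0],
])

```text
t: 9.22
ee_pos: [509.0, -200.6, 84.2]
orientation: [0.398, 3.116, -0.001]
ft_force: [-0.8, -2.6, -0.3]
width: 23.5
grasp_force: 30.0
```

Request:
step_arm([
  [-1, 0, 0, 0.02, 0, 0, 0],
  [-1, 0, 0, 0.02, 0, 0, 0],
  [-1, 0, 0, 0, 0, 0, 0],
])

```text
t: 9.6
ee_pos: [508.7, -200.5, 82.0]
orientation: [-0.398, -3.116, 0.001]
ft_force: [-1.1, -4.7, -1.7]
width: 23.9
grasp_force: 30.0
```

```bash
python3 -c "
from h import *
st()"
```

```text
t 9.6 pos [ 508.7 -200.5   82. ] tilt [-0.01 -0.02] yaw_y 75.43 F [-1.1 -4.7 -1.7] M [-1.    0.21  0.01] w 23.9 g 30.0 q [-0.4   0.52  1.89 -0.    0.74 -1.71]
```

The T-foot has entered the slot and is rubbing on its +y side. I'll ease off by 0.5 mm and continue.

Request:
step_arm([
  [-1, 0, -0.01, 0, 0, 0, 0],
  [-1, 0, 0, 0.02, 0, 0, 0],
  [-1, 0, 0, 0.02, 0, 0, 0],
  [-1, 0, 0, 0, 0, 0, 0],
])

```text
t: 10.1
ee_pos: [508.5, -200.6, 80.0]
orientation: [-0.399, -3.116, -0.0]
ft_force: [0.4, -2.0, -2.1]
width: 23.8
grasp_force: 30.0
```

```bash
python3 -c "
from h import *
st()"
```

```text
t 10.1 pos [ 508.5 -200.6   80. ] tilt [-0.02  0.02] yaw_y 75.42 F [ 0.4 -2.  -2.1] M [-0.4   0.02  0.  ] w 23.8 g 30.0 q [-0.4   0.52  1.89  0.    0.73 -1.71]
```

Request:
step_arm([
  [-1, 0, -0.006, 0.02, 0, 0, 0],
  [-1, 0, 0, 0.03, 0, 0, 0],
  [-1, 0, 0, 0.03, 0, 0, 0],
  [-1, 0, 0, 0.03, 0, 0, 0],
  [-1, 0, 0, 0, 0, 0, 0],
])

```text
t: 10.72
ee_pos: [508.6, -200.8, 74.8]
orientation: [-0.399, -3.116, -0.0]
ft_force: [-0.9, 1.9, 4.5]
width: 23.6
grasp_force: 30.0
```

```bash
python3 -c "
from h import *
st()"
```

```text
t 10.72 pos [ 508.6 -200.8   74.8] tilt [-0.    0.01] yaw_y 75.42 F [-0.9  1.9  4.5] M [ 0.37  0.16 -0.05] w 23.6 g 30.0 q [-0.4   0.53  1.89  0.    0.72 -1.71]
```

Request:
step_arm([
  [-1, 0, 0.003, 0.03, 0, 0, 0],
  [-1, 0, 0, 0.03, 0, 0, 0],
  [-1, 0, 0, 0.03, 0, 0, 0],
  [-1, 0, 0, 0.02, 0, 0, 0],
  [-1, 0, 0, 0, 0, 0, 0],
])

```text
t: 11.35
ee_pos: [508.6, -200.8, 69.3]
orientation: [-0.399, -3.116, -0.0]
ft_force: [-1.0, 1.5, 6.1]
width: 23.9
grasp_force: 30.0
```

```bash
python3 -c "
from h import *
st()"
```

```text
t 11.35 pos [ 508.6 -200.8   69.3] tilt [-0.  0.] yaw_y 75.42 F [-1.   1.5  6.1] M [ 0.36  0.41 -0.01] w 23.9 g 30.0 q [-0.4   0.54  1.89  0.    0.71 -1.71]
```

Depth is about 17 mm and the forces are low. I'll turn clockwise a little first.

Request:
step_arm([
  [-1, 0, 0, 0, 0, 0, 0.5],
  [-1, 0, 0, 0, 0, 0, 0.5],
  [-1, 0, 0, 0, 0, 0, 0.5],
  [-1, 0, 0, 0, 0, 0, 0.5],
  [-1, 0, 0, 0, 0, 0, 0.2],
  [-1, 0, 0, 0, 0, 0, 0],
])

```text
t: 12.1
ee_pos: [509.3, -201.4, 69.6]
orientation: [0.805, 3.035, -0.001]
ft_force: [-1.0, -0.8, 6.2]
width: 23.5
grasp_force: 30.0
```

```bash
python3 -c "
from h import *
st()"
```

```text
t 12.1 pos [ 509.3 -201.4   69.6] tilt [ 0.08 -0.05] yaw_y 60.29 F [-1.  -0.8  6.2] M [-0.05  0.17  0.02] w 23.5 g 30.0 q [-0.4   0.54  1.89 -0.    0.71 -1.45]
```

Request:
step_arm([
  [-1, 0, 0, 0, 0, 0, 0.6],
  [-1, 0, 0, 0, 0, 0, 0.7],
  [-1, 0, 0, 0, 0, 0, 0.7],
  [-1, 0, 0, 0, 0, 0, 0.7],
  [-1, 0, 0, 0, 0, 0, 0.7],
  [-1, 0, 0, 0, 0, 0, 0.7],
  [-1, 0, 0, 0, 0, 0, 0.7],
  [-1, 0, 0, 0, 0, 0, 0.7],
  [-1, 0, 0, 0, 0, 0, 0],
])

```text
t: 13.22
ee_pos: [509.2, -201.6, 69.6]
orientation: [1.746, 2.61, -0.001]
ft_force: [-1.9, -1.4, 7.0]
width: 23.7
grasp_force: 30.0
```

```bash
python3 -c "
from h import *
st()"
```

```text
t 13.22 pos [ 509.2 -201.6   69.6] tilt [ 0.07 -0.07] yaw_y 22.45 F [-1.9 -1.4  7. ] M [-0.32  0.35  0.  ] w 23.7 g 30.0 q [-0.4   0.54  1.89 -0.    0.71 -0.79]
```

Request:
step_arm([
  [-1, 0, 0, 0, 0, 0, 0.7],
  [-1, 0, 0, 0, 0, 0, 0.7],
  [-1, 0, 0, 0, 0, 0, 0.7],
  [-1, 0, 0, 0, 0, 0, 0.7],
  [-1, 0, 0, 0, 0, 0, 0.7],
  [-1, 0, 0, 0, 0, 0, 0.7],
  [-1, 0, 0, 0, 0, 0, 0.4],
  [-1, 0, 0, 0, 0, 0, 0.2],
  [-1, 0, 0, 0, 0, 0, 0],
])

```text
t: 14.35
ee_pos: [508.5, -201.7, 69.4]
orientation: [2.415, 2.008, -0.001]
ft_force: [-3.9, -2.3, 6.6]
width: 23.6
grasp_force: 30.0
```

```bash
python3 -c "
from h import *
st()"
```

```text
t 14.35 pos [ 508.5 -201.7   69.4] tilt [-0.   -0.07] yaw_y -10.51 F [-3.9 -2.3  6.6] M [-0.59  0.74 -0.02] w 23.6 g 30.0 q [-0.4   0.54  1.89 -0.    0.71 -0.21]
```

Request:
step_arm([
  [-1, -0.006, -0.01, 0, 0, 0, 0],
  [-1, 0, 0, 0, 0, 0, 0.2],
  [-1, 0, 0, 0, 0, 0, 0.2],
  [-1, 0, 0, 0, 0, 0, 0.2],
  [-1, 0, 0, 0, 0, 0, 0],
])

```text
t: 14.98
ee_pos: [508.4, -201.8, 69.5]
orientation: [2.485, 1.919, -0.0]
ft_force: [-2.3, -1.8, 5.9]
width: 23.8
grasp_force: 30.0
```

```bash
python3 -c "
from h import *
st()"
```

```text
t 14.97 pos [ 508.4 -201.8   69.5] tilt [ 0.04 -0.06] yaw_y -14.64 F [-2.3 -1.8  5.9] M [-0.35  0.51 -0.02] w 23.8 g 30.0 q [-0.4   0.54  1.89 -0.    0.71 -0.14]
```

Now I look for the stop with small further turns.

Request:
step_arm([
  [-1, 0, -0.006, 0, 0, 0, 0.1],
  [-1, 0, 0, 0, 0, 0, 0.1],
  [-1, 0, 0, 0, 0, 0, 0],
])

```text
t: 15.35
ee_pos: [508.3, -201.7, 69.5]
orientation: [2.508, 1.89, 0.0]
ft_force: [-1.2, -1.2, 6.1]
width: 23.6
grasp_force: 30.0
```

```bash
python3 -c "
from h import *
st()"
```

```text
t 15.35 pos [ 508.3 -201.7   69.5] tilt [ 0.06 -0.07] yaw_y -16.01 F [-1.2 -1.2  6.1] M [-0.24  0.39  0.09] w 23.6 g 30.0 q [-0.4   0.54  1.89 -0.    0.71 -0.12]
```

Request:
step_arm([
  [-1, 0, 0, 0, 0, 0, 0.08],
  [-1, 0, 0, 0, 0, 0, 0],
])

```text
t: 15.6
ee_pos: [508.1, -201.6, 69.5]
orientation: [2.517, 1.878, 0.0]
ft_force: [-3.0, -1.9, 7.3]
width: 24.0
grasp_force: 30.0
```

```bash
python3 -c "
from h import *
st()"
```

```text
t 15.6 pos [ 508.1 -201.6   69.5] tilt [ 0.05 -0.06] yaw_y -16.55 F [-3.  -1.9  7.3] M [-0.22  0.44  0.1 ] w 24.0 g 30.0 q [-0.4   0.54  1.89 -0.    0.71 -0.11]
```

The stop is felt (Mz 0.1 N·m). I'll back off 0.7° and let it rise.

Request:
step_arm([
  [-1, 0, -0.006, 0, 0, 0, -0.1],
  [-1, 0, 0, -0.02, 0, 0, 0],
  [-1, 0, 0, -0.02, 0, 0, 0],
  [-1, 0, 0, -0.02, 0, 0, 0],
  [-1, 0, 0, 0, 0, 0, 0],
])

```text
t: 16.23
ee_pos: [508.1, -201.4, 72.5]
orientation: [2.506, 1.892, 0.001]
ft_force: [1.6, -4.3, 5.2]
width: 23.8
grasp_force: 30.0
```

```bash
python3 -c "
from h import *
st()"
```

```text
t 16.23 pos [ 508.1 -201.4   72.5] tilt [ 0.07 -0.05] yaw_y -15.88 F [ 1.6 -4.3  5.2] M [-1.05 -0.01 -0.  ] w 23.8 g 30.0 q [-0.4   0.53  1.89 -0.    0.72 -0.12]
```

Request:
step_arm([
  [-1, -0.012, 0.003, -0.02, 0, 0, 0],
  [-1, 0, 0, -0.02, 0, 0, 0],
  [-1, 0, 0, -0.01, 0, 0, 0],
  [-1, 0, 0, 0, 0, 0, 0],
])

```text
t: 16.73
ee_pos: [507.8, -201.6, 74.8]
orientation: [2.507, 1.893, 0.001]
ft_force: [2.7, -2.6, 3.0]
width: 23.8
grasp_force: 30.0
```

```bash
python3 -c "
from h import *
st()"
```

```text
t 16.73 pos [ 507.8 -201.6   74.8] tilt [ 0.04 -0.01] yaw_y -15.88 F [ 2.7 -2.6  3. ] M [-0.63 -0.56 -0.03] w 23.8 g 30.0 q [-0.4   0.53  1.89  0.    0.72 -0.12]
```

Request:
step_arm([
  [-1, -0.006, 0.008, -0.01, 0, 0, 0],
  [-1, 0, 0, -0.005, 0, 0, 0],
  [-1, 0, 0, 0, 0, 0, 0],
])

```text
t: 17.1
ee_pos: [507.6, -201.7, 75.1]
orientation: [-2.507, -1.893, 0.0]
ft_force: [3.8, -1.4, -1.9]
width: 24.2
grasp_force: 30.0
```

```bash
python3 -c "
from h import *
st()"
```

```text
t 17.1 pos [ 507.6 -201.7   75.1] tilt [-0.02  0.02] yaw_y -15.88 F [ 3.8 -1.4 -1.9] M [-0.28 -0.77 -0.06] w 24.2 g 30.0 q [-0.4   0.53  1.89  0.    0.72 -0.12]
```

Request:
step_arm([
  [-1, 0, 0.012, 0, 0, 0, 0],
  [-1, 0, 0, 0, 0, 0, 0],
  [0.2, 0, 0, 0, 0, 0, 0],
  [0.2, 0, 0, 0, 0, 0, 0],
  [0.2, 0, 0, 0, 0, 0, 0],
  [0.2, 0, 0, 0, 0, 0, 0],
  [0.2, 0, 0, 0, 0, 0, 0],
  [0.2, 0, 0, 0, 0, 0, 0],
])

```text
t: 18.1
ee_pos: [508.3, -202.1, 75.4]
orientation: [-2.507, -1.893, 0.0]
ft_force: [-0.4, 0.3, 0.2]
width: 53.4
grasp_force: 0.0
```

```bash
python3 -c "
from h import *
st()"
```

```text
t 18.1 pos [ 508.3 -202.1   75.4] tilt [-0.  0.] yaw_y -15.89 F [-0.4  0.3  0.2] M [-0.06  0.04 -0.02] w 53.4 g 0.0 q [-0.4   0.53  1.89 -0.    0.73 -0.12]
```

Request:
step_arm([
  [0.2, 0, 0, -0.2, 0, 0, 0],
  [0.2, 0, 0, -0.4, 0, 0, 0],
  [0.2, 0, 0, -0.7, 0, 0, 0],
  [0.2, 0, 0, -0.7, 0, 0, 0],
  [0.2, 0, 0, -0.7, 0, 0, 0],
  [0.2, 0, 0, -0.7, 0, 0, 0],
  [0.2, 0.7, -0.3, 0, 0, 0, 0],
  [0.2, 0.7, -0.3, 0, 0, 0, 0],
  [0.2, 0.7, -0.3, 0, 0, 0, 0],
  [0.2, 0.7, -0.3, 0, 0, 0, 0],
  [0.2, 0.7, -0.3, 0, 0, 0, 0],
  [0.2, 0.7, -0.3, 0, 0, 0, 0],
  [0.2, 0.7, -0.3, 0, 0, 0, 0],
  [0.2, 0, 0, 0, 0, 0, 0],
])

```text
t: 19.85
ee_pos: [474.1, 64.0, 246.1]
orientation: [2.504, 1.897, 0.001]
ft_force: [1.0, 0.5, -0.6]
width: 52.6
grasp_force: 0.0
```

Run:
```python
from h import *
st()
a=[]
for n in('top','side'):
    im=grab(n);w=pts(im).reshape(-1,3);w=w[np.isfinite(w).all(1)]
    c=im['pixels'][175:235,326:406] if n=='top' else im['pixels'][180:270,195:315]
    a.append(cv2.resize(np.ascontiguousarray(c[:,:,::-1]),(400,300),interpolation=cv2.INTER_CUBIC))
    w=w[np.hypot(*(w[:,:2]-[509,-200]).T)<45]
    for lo,hi in((100,111),(112,126)):
        s=w[(w[:,2]>lo)&(w[:,2]<hi)]
        if len(s)>4:q=cv2.minAreaRect(s[:,:2].astype(np.float32));print(n,lo,len(s),'medz',np.median(s[:,2]).round(1),'maxz',s[:,2].max().round(1),np.round(q[0],1),np.round(q[1],1),round(q[2],1))
cv2.imwrite('pics/j.png',np.hstack(a))
```

```text
t 19.85 pos [474.1  64.  246.1] tilt [0.04 0.01] yaw_y -15.69 F [ 1.   0.5 -0.6] M [-0.04  0.18  0.01] w 52.6 g 0.0 q [0.11 0.18 1.92 0.   1.04 0.38]
top 100 87 medz 106.0 maxz 110.9 [ 509.9 -197.2] [43.1 24.4] 73.4
top 112 51 medz 119.5 maxz 125.9 [ 509.8 -198.5] [50.5 22.9] 74.7
side 100 145 medz 105.5 maxz 110.8 [ 509.8 -200.5] [44.1 27.9] 79.1
side 112 73 medz 118.8 maxz 123.7 [ 510.2 -199.6] [50.5 23.6] 73.5
```

View pics/j.png

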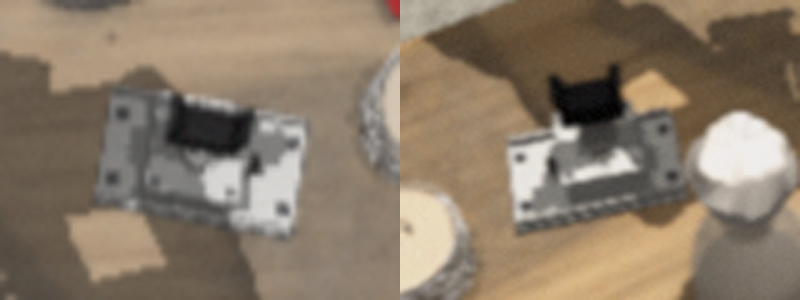

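The rest stands upright in the carriage, at (210,120) in the top crop and (587,95) in the side crop. Its head top is at 106 mm and its horn tops at about 119.5 mm, as expected when locked, and its x lies along the foot's y. The flask and dishes have not moved.

```bash
python3 -c "
from h import *
print(ctrl.close_job())"
```

```text
the job is handed in; nothing more can be done
None
```

The rest is mounted on the bench foot, locked and upright with the gripper clear; the highest force I read was under 10 N, the jar, flask and dishes were not touched, and the job was handed in at about 20 s.

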